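# Load a mounted specimen into the corner nest of the carrier plate

### The job

Load the red specimen mount into the corner nest of the grey carrier plate without picking it up: with a closed fingertip push it straight across to the long dark rail, then slide it along the rail, keeping it against the rail all the way, into the corner until it is home against the end stop. Then push the brass gate fully shut behind it with the fingertip and move clear. Do not lift or tip the mount, and leave the green and the beige mount where they stand.

Things in the scene. Friction and masses are not known exactly. Their poses are not given: they have to be found in the camera images.
- carrier: fixed grey anodised aluminium plate 150 x 280 x 10 mm flat on the bench; origin at the centre of its underside, z up, top 10 mm above the bench. +x points to its long dark steel rail (far side), +y to its left end; the nest is at the right end (-y). The three mounts wait in a row parallel to the rail, near x = -25 mm, at y near 5, 50 and 95 mm, in any order
- rail_face (a point): middle of the rail's inner face, 8 mm above the plate: (55, 0, 18) mm in the carrier's frame; orientation as the carrier. The rail runs along carrier y from -132 to 132 mm, is 12 mm thick and 16 mm high above the plate
- nest (a point): where the centre of the red mount lies when it is home, touching rail and end stop: (40, -95, 20.5) mm in the carrier's frame; orientation as the carrier. The nest is a slot 32 mm wide between the rail and a cheek block (x 8 to 22, y -111 to -83 mm), closed by the end stop (inner face at y = -110, x 8 to 66 mm); stop and cheek are 16 mm high above the plate
- red_mount_center (a point): centre (half-way up) of the red specimen mount, an upright loose puck 30 mm across and 21 mm high, about 33 g, standing on the carrier plate, to be moved
- green_mount_center (a point): centre of the green specimen mount, an upright loose puck 30 mm across and 21 mm high, to be left alone
- beige_mount_center (a point): centre of the beige specimen mount, an upright loose puck 30 mm across and 18 mm high, to be left alone
- gate_pivot (a point): point on the upright pivot axis of the brass gate, at the mouth of the nest: (14.5, -74.5, 18) mm in the carrier's frame; orientation as the carrier. The gate's hub has a radius of 7 mm
- gate (a joint): angle of the brass gate, rad: a level arm 8 mm thick, 12 to 24 mm above the bench, reaching 36 mm from its pivot. 0 = shut, at its end position: the arm points from the pivot at the rail (carrier +x), 1.5 mm behind a mount that is home. Positive = open, counterclockwise from above: 1.57 = along carrier +y, about 2 (start) = away from the rail. About 1 N turns it at the tip; stays where left
- gate_tip (a point): centre of the round end of the gate arm, 32 mm from the pivot axis, half-way up the arm
Things that resemble listed ones, but are neither listed nor needed, are in the scene too. Leave any blue or orange look-alike of the part that bears red_mount_center alone.

How it is judged:
On the way, in this order (a step that is already met when the one before it is completed fails the run):
1. the red mount is against the rail (within 3 mm), still well short of the nest (x of red_mount_center in the frame of carrier above 0.037 m and y of red_mount_center in the frame of carrier above -0.03 m), for 0.2 s.
2. the red mount is in the corner nest, within 10 mm of home (x of red_mount_center in the frame of carrier above 0.036 m and y of red_mount_center in the frame of carrier below -0.085 m), for 0.1 s.
3. the gate is shut behind it (value of joint gate below 0.12 rad), for 0.1 s.
At the end, for the whole second after the job is handed in: the red mount stands upright and at rest in the corner nest, its centre within 4 mm of home, and the gate is shut (below 0.12 rad) (horizontal distance between red_mount_center and nest below 0.004 m and angle between red_mount_center's own z axis and vertical below 0.1 rad and value of joint gate below 0.12 rad and linear speed of red_mount below 0.01 m/s); the robot touches nothing.
It fails at once if the red mount is lifted 6 mm or more off the plate (height (world z) of red_mount_center above 0.0265 m).
It fails at once if the red mount is tipped by more than 0.35 rad or pushed off the plate (angle between red_mount_center's own z axis and vertical above 0.35 rad or height (world z) of red_mount_center below 0.016 m).
It fails at once if the red mount strays more than 7 mm from the rail on the last 55 mm before the nest (y of red_mount_center in the frame of carrier between -0.075 and -0.02 m and x of red_mount_center in the frame of carrier below 0.033 m).
It fails at once if the green or the beige mount is moved by more than 8 mm (distance of any of green_mount_center, beige_mount_center from where it was at the start of the episode above 0.008 m).
It also fails if it takes over 58 s, if anything falls off the work surface, if the arm or the gripper's body presses on something with over 40 N, if the wrist force passes 120 N, or if a joint passes its speed limit or range.

### The arm

A 6-joint arm with a two-finger parallel gripper is mounted at the origin on a cart in front of the work surface, level with it; the furniture and walls round the work are solid. World frame = base frame: x ahead of the robot, y to its left, z up, the work surface at z = 0. Lengths are in m, angles in rad, forces in N, time in s.
With the tool pointing down it reaches from about 0.4 to 0.925 m from the base axis. Payload 12.5 kg.
Tool frame: the origin (TCP) lies at the very end of the fingers, on their centre line; the grasp point (between the pads) lies 19 mm behind it; z points along the fingers, y is the direction in which the jaws open and shut (so a half turn about z gives the same grasp; the last joint's range is limited). The gripper opens to 95 mm and grips with 3 to 60 N. Pads are 20 mm wide; open, the fingers measure 119 mm over their backs; the gripper's body (75 mm by 180 mm) begins 59 mm behind the grasp point.
Start: joints at [-1.221, 0.491, 1.559, -0, 1.092, -0.106], TCP at [0.275, -0.561, 0.215] pointing down, gripper open.
Joint ranges: [-3.1, 3.1], [-0.84, 2.19], [0.05, 2.79], [-1.13, 4.28], [0.06, 2.93], [-2.69, 2.69]. Speed limits (rad/s): [2.22, 2.22, 2.79, 3.14, 3.14, 3.14].

### API

Orientations are given as a unit quaternion [x, y, z, w].
In Python, from workcell import * gives the robot as it stands.
- The arm moves only by the tool servo_tool, never from a script. Its argument "rows" is text: rows parted by semicolons, each of 5 numbers parted by spaces: the gripper's target within -1 to 1 (shut at 1, half-way at 0, fully open at -1), then the shift along the world's x, y, z in mm, then the turn about the world's z in rad. A call has exactly 10 rows; each row shifts and turns the commanded pose from where the row before left it; what a row does not reach is not made up. A row lasts 1/10 s, in which the tool goes at most 50 mm and 8.59 degrees, less where a joint would pass 70% of its speed; a pose out of reach is approached as far as the arm can. A call is refused whole if a number of a shift passes 50 or a number of a turn 0.15, either way. A call with a gripper value outside its range is refused whole. The fingers move at their own pace and stop on an object; "grip_force" is the grip in N (left out, the last holds). Time passes only in rows, so rows that do not move let the fingers close, or fill a call up. It gives the time, the measured TCP pose, the force and the opening at its end, in the units of the state.
- observe(): the state, without advancing time (a new reading comes with each control period).
- capture(name): name is "scene" or "top" or "wrist"; returns (picture, depth): 400x640x3 uint8, red, green, blue; 400x640 float32, m along the optical axis (not along the pixel's ray), 0 where there is no reading.
- camera_model(name): a dict with "fx", "fy", "cx", "cy" (pixels), "origin" and "attitude" of the camera in the world; the wrist camera has in their place "hand_eye" (4x4, takes a point from camera to tool coordinates, whose origin is the TCP and whose axes are the flange's). Camera axes: x right, y down, z forward; pixel columns grow to the right and rows downward; lengths in m; the calibration is good to about 2 mm. The wrist camera is an equidistant fisheye: a pixel r from the principal point sees the ray r / f radians off the axis. A picture is of the moment at which its call begins: read the wrist's pose just before it. camera_model takes no time and is no camera call.
- finish_job(): hands the job in, once; it reports no verdict.
The state is a dict: "time": time; "joints": joint angles; "qvel": joint speeds; "joint_efforts": joint torques, N m; "position": TCP position; "tcp_rot": TCP orientation; "contact_force": force on the tool from outside, world axes, zero at the start; "ft_torque": the same for the moment, N m; "gripper_width": finger opening in m.
Only numpy, scipy, OpenCV 4.12 (cv2) and the standard library are available. Lean on these libraries where they do the work, as an engineer would, in place of code of your own. Each camera call takes 0.05 s, during which the arm holds its last target. There are 200 camera calls.

## Working session

There is one attempt and no reset: what is moved stays moved. The work goes in short steps, Python scripts to look and compute and a tool call to move; the robot and the scene stay as the last step left them, time stands still between calls to the robot, and variables do not carry over. Pictures are saved under pics/ and viewed, about 8 in all and at most 12, crops included, and the job is handed in when it is done.

Besides the shell and the picture viewer there is one more tool, called as a command line: name --argument value ..., lists and objects as JSON in quotes. servo_tool: Moves the arm, as the interface text tells. Its arguments: {"type":"object","properties":{"rows":{"type":"string"},"grip_force":{"type":"number"}},"required":["rows"]}

```bash
mkdir -p pics; ls
python3 - <<'E'
from workcell import *
import cv2,numpy as np
s=observe();print(s)
for n in("top","scene"):
    im,d=capture(n);np.savez(f"pics/{n}0.npz",im=im,d=d);cv2.imwrite(f"pics/{n}0.png",im[...,::-1]);print(camera_model(n))
E
```

```text
pics
{'time': 0.0, 'joints': array([-1.22061392e+00,  4.91513250e-01,  1.55946557e+00, -1.22475039e-05,
        1.09167679e+00, -1.05589184e-01]), 'qvel': array([ 6.39728937e-05, -1.18187895e-03, -8.16955417e-04,  4.91572161e-05,
       -1.15775122e-03, -2.92246489e-04]), 'joint_efforts': array([ 2.48950535e-03, -6.12642288e+01, -2.58184201e+01,  6.93940488e-02,
        4.81785228e-02, -7.82958637e-05]), 'position': array([ 0.27503567, -0.56095617,  0.21408496]), 'tcp_rot': array([ 9.74145434e-01,  2.25921205e-01, -7.02281466e-05, -5.26845232e-04]), 'contact_force': array([ 0.20087233, -0.01091862, -0.6827649 ]), 'ft_torque': array([ 0.01480105, -0.01712817,  0.08320535]), 'gripper_width': 0.09495894844764781}
{'fx': 395.90458254246835, 'fy': 395.90458254246835, 'cx': 319.17162324323766, 'cy': 200.3384140531789, 'origin': array([ 0.44006309, -0.24305415,  0.90872865]), 'attitude': array([-0.70192383,  0.71064001, -0.04229307,  0.02247238])}
{'fx': 463.2870922478917, 'fy': 463.2870922478917, 'cx': 324.2928320496255, 'cy': 203.6991260074365, 'origin': array([-0.09563096, -0.64830667,  0.53486233]), 'attitude': array([ 0.78115152, -0.40502111,  0.21935842, -0.42147609])}
```

View pics/top0.png

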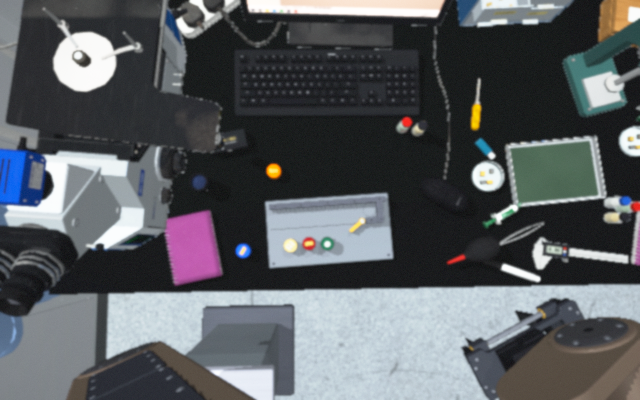

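View pics/scene0.png

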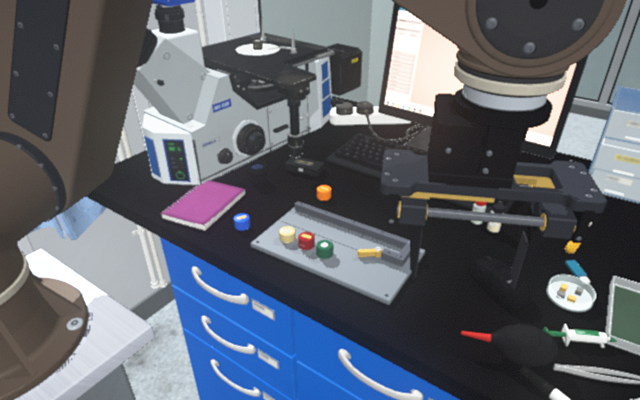

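The top view shows three pucks on the grey plate: beige (291,246), red (309,243) and green (327,243). The brass gate is at about (357,226), open. Off the plate are a blue puck (243,251) and an orange one (274,171). There is also a red cap at (405,124), which is a vial. The target is the red puck at (309,243), because it is the only red one and stands on the carrier in the row.

```bash
cat > h.py <<'E'
import numpy as np,cv2
from scipy.spatial.transform import Rotation as R
def cast(m,uv,z):
    uv=np.atleast_2d(uv).astype(float)
    r=np.c_[(uv[:,0]-m['cx'])/m['fx'],(uv[:,1]-m['cy'])/m['fy'],np.ones(len(uv))]
    w=R.from_quat(m['attitude']).apply(r); o=m['origin']
    return (o+w*((z-o[2])/w[:,2])[:,None])[:,:2]
def cents(im,roi):
    x0,y0,x1,y1=roi; h=cv2.cvtColor(im,cv2.COLOR_RGB2HSV); out={}
    for n,lo,hi in(("red",(170,130,60),(180,255,255)),("red0",(0,130,60),(6,255,255)),("green",(60,90,40),(95,255,255)),("yel",(14,50,120),(35,255,255))):
        k=cv2.inRange(h,lo,hi); q=np.zeros_like(k);q[y0:y1,x0:x1]=k[y0:y1,x0:x1]
        nn,l,s,c=cv2.connectedComponentsWithStats(q)
        out[n]=[(c[i].round(1).tolist(),s[i].tolist()) for i in range(1,nn) if s[i,4]>8]
    return out
E
python3 - <<'E'
from workcell import *
from h import *
m=camera_model("top");Z=np.load("pics/top0.npz");im=Z["im"];d=Z["d"]
print(cents(im,(262,190,396,272)))
h=cv2.cvtColor(im,cv2.COLOR_RGB2HSV)
k=cv2.inRange(h,(0,0,70),(180,90,255));q=np.zeros_like(k);q[185:275,258:400]=k[185:275,258:400]
q=cv2.morphologyEx(q,cv2.MORPH_CLOSE,np.ones((9,9)))
c=max(cv2.findContours(q,0,2)[0],key=cv2.contourArea)[:,0]
w=cast(m,c,.010)
rr=cv2.minAreaRect((w*1000).astype(np.float32));print(rr)
print(cv2.boxPoints(rr))
cv2.imwrite("pics/crop.png",cv2.resize(im[180:280,250:405,::-1],None,fx=5,fy=5,interpolation=2))
E
```

```text
{'red': [([307.3, 238.5], [304, 238, 8, 3, 10]), ([309.0, 247.8], [303, 246, 12, 4, 21])], 'red0': [([308.8, 243.0], [303, 239, 12, 9, 31])], 'green': [([326.9, 243.2], [321, 238, 13, 12, 78])], 'yel': [([355.4, 225.9], [349, 218, 14, 15, 81]), ([290.5, 245.0], [284, 239, 13, 13, 75]), ([308.4, 243.1], [305, 241, 8, 5, 34])]}
((456.18109130859375, -289.28717041015625), (154.62368774414062, 284.4978942871094), 3.429703712463379)
[[ 370.49783 -151.91809]
 [ 387.5176  -435.90643]
 [ 541.8644  -426.65625]
 [ 524.8446  -142.66791]]
```

View pics/crop.png

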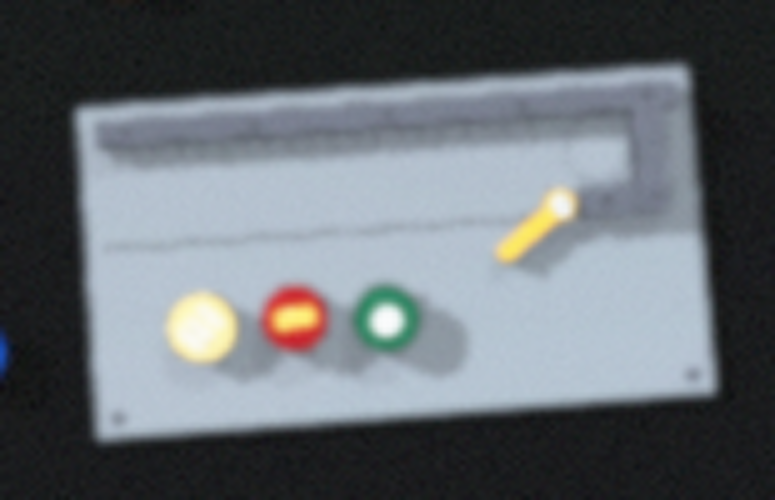

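The enlarged crop shows the red puck with a yellow label at (309,243.5), between beige (290.5,245) and green (327,243.5). The gate hub is at (362,221) and the gate tip at about (351,231). This confirms the target.

```bash
cat >> h.py <<'E'
C0=np.array([456.2,-289.3]);A=np.deg2rad(3.43)
M=np.array([[np.cos(A),-np.sin(A)],[np.sin(A),np.cos(A)]])
def toC(w): return (np.atleast_2d(w)-C0)@M
def toW(c): return np.atleast_2d(c)@M.T+C0
E
python3 - <<'E'
from workcell import *
from h import *
m=camera_model("top")
for n,p,z in(("red",(309,243.5),.031),("green",(327,243.2),.031),("beige",(290.5,245.2),.028),("hub",(362.2,220.8),.026),("tip",(351,231),.024),("railL top",(269.5,206.8),.026),):
    w=cast(m,p,z)*1e3;print(n,w.round(1),toC(w).round(1))
print(toW([(-62,50),(-25,50),(38,50),(40,90),(40,-95),(14.5,-74.5),(55,0)]).round(1))
print(R.from_quat(observe()['tcp_rot']).as_matrix().round(3)); print(camera_model("wrist"))
E
```

```text
red [[ 425.3 -244.5]] [[-28.1  46.5]]
green [[ 425.4 -284.2]] [[-30.4   6.9]]
beige [[ 422.1 -203.7]] [[-28.9  87.5]]
hub [[ 474. -364.]] [[ 13.3 -75.6]]
tip [[ 451.7 -338.6]] [[ -7.5 -49. ]]
railL top [[ 507.8 -157.4]] [[ 59.4 128.5]]
[[ 391.3 -243.1]
 [ 428.3 -240.9]
 [ 491.1 -237.1]
 [ 490.7 -197.1]
 [ 501.8 -381.7]
 [ 475.1 -362.8]
 [ 511.1 -286. ]]
[[ 0.898  0.44  -0.   ]
 [ 0.44  -0.898  0.001]
 [ 0.    -0.001 -1.   ]]
{'fx': 309.70691628693146, 'fy': 309.70691628693146, 'cx': 310.63955481299195, 'cy': 199.61811314681876, 'hand_eye': array([[ 1.19845370e-03, -9.64142498e-01, -2.65382379e-01,
         7.46116605e-02],
       [ 9.99998981e-01,  9.49729008e-04,  1.06555069e-03,
        -2.43141409e-04],
       [-7.75301360e-04, -2.65383386e-01,  9.64142654e-01,
        -1.70060158e-01],
       [ 0.00000000e+00,  0.00000000e+00,  0.00000000e+00,
         1.00000000e+00]])}
```

servo_tool --rows "1 11 31 0 -0.04;1 11 31 0 -0.04;1 11 31 0 -0.04;1 11 31 0 -0.04;1 11 31 0 -0.04;1 11 31 0 -0.04;1 11 31 0 -0.04;1 11 31 0 -0.04;1 11 31 0 -0.04;1 11 35 0 -0.036" --grip_force 20

```text
time: 1.1
position: [0.3853, -0.2461, 0.2145]
tcp_rot: [1.0, 0.029, -0.0, -0.0]
contact_force: [0.3, -0.3, 0.4]
gripper_width: 0.0202
```

servo_tool --rows "1 2 0 -30 0;1 0 0 -30 0;1 0 0 -30 0;1 0 0 -30 0;1 0 0 -20 0;1 0 0 -10 0;1 0 0 0 0;1 0 0 0 0;1 0 0 0 0;1 0 0 0 0"

```text
time: 2.1
position: [0.3875, -0.2475, 0.0655]
tcp_rot: [1.0, 0.03, 0.001, 0.001]
contact_force: [-0.6, 0.4, 1.4]
gripper_width: 0.0005
```

```bash
cat > look.py <<'E'
from workcell import *
from h import *
import sys
s=observe();im,d=capture("wrist");m=camera_model("wrist")
cv2.imwrite(f"pics/{sys.argv[1]}.png",im[...,::-1])
def wc(uv,z):
    p=np.array([(uv[0]-m['cx'])/m['fx'],(uv[1]-m['cy'])/m['fy']]);t=np.hypot(*p)
    r=np.r_[p/t*np.sin(t),np.cos(t)];H=m['hand_eye'];Q=R.from_quat(s['tcp_rot'])
    o=s['position']+Q.apply(H[:3,3]);w=Q.apply(H[:3,:3]@r);return (o+w*(z-o[2])/w[2])[:2]*1e3
o=cents(im,(0,0,640,400))
for n,L in o.items():
    for c,st in sorted(L,key=lambda a:-a[1][4])[:3]:
        w=wc(c,.029);print(n,c,st,w.round(1),toC(w).round(1))
print(s['time'],s['position'],s['contact_force'],s['gripper_width'],np.degrees(np.arctan2(*R.from_quat(s['tcp_rot']).as_matrix()[[1,0],[0,0]])), toC(s['position'][:2]*1e3))
E
python3 look.py w1
```

```text
red [320.5, 160.9] [312, 153, 16, 18, 72] [ 432.5 -251.4] [[-21.4  39.2]]
red [322.8, 179.2] [320, 178, 7, 4, 10] [ 420.1 -253.8] [[-33.9  37.6]]
red0 [305.0, 170.7] [286, 149, 42, 43, 915] [ 425.2 -241.4] [[-28.1  49.7]]
red0 [606.9, 233.1] [594, 224, 24, 19, 181] [ 387.1 -569.1] [[ -85.8 -275.2]]
green [365.0, 173.2] [345, 153, 42, 43, 1119] [ 426.2 -282.5] [[-29.6   8.6]]
green [637.6, 169.9] [635, 165, 5, 12, 42] [ 461.7 -609.6] [[ -13.6 -320.1]]
yel [294.9, 324.7] [131, 314, 267, 17, 1199] [ 297. -240.] [[-156.    58.8]]
yel [453.8, 127.9] [431, 108, 49, 39, 718] [ 464.2 -345. ] [[  4.6 -56. ]]
yel [306.7, 170.9] [293, 164, 28, 14, 333] [ 425.1 -242.6] [[-28.2  48.5]]
2.1 [ 0.38745284 -0.24745406  0.06551821] [-0.56019678  0.42474847  1.35553668] 0.0004908572717355875 3.426831584255636 [[-66.12040727  45.88405481]]
```

View pics/w1.png

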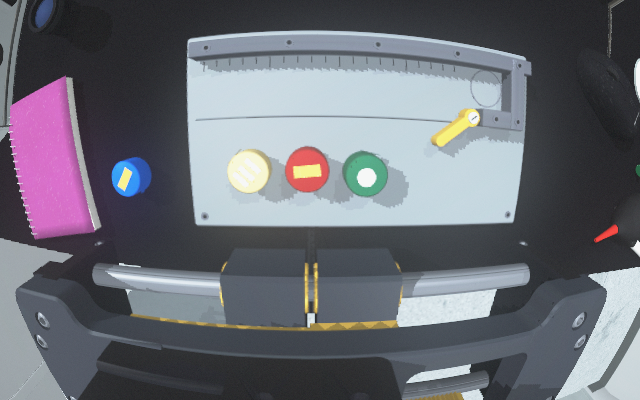

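The wrist view shows red (307,170) between beige (249,172) and green (365,174), with the gate at (455,128). The closed fingers at (311,240) look like a thin blade. I'll turn the tool 90° so the 20 mm wide face pushes the puck.

servo_tool --rows "1 0 2 0 0.15;1 0 0 0 0.15;1 0 0 0 0.15;1 0 0 0 0.15;1 0 0 0 0.15;1 0 0 0 0.15;1 0 0 0 0.15;1 0 0 0 0.15;1 0 0 0 0.15;1 0 0 0 0.15"

```text
time: 3.15
position: [0.3873, -0.2453, 0.0651]
tcp_rot: [0.709, 0.705, 0.0, 0.0]
contact_force: [-0.5, -0.2, -0.7]
gripper_width: 0.0003
```

servo_tool --rows "1 0 0 -10 0.071;1 0 0 -15 0;1 0 0 -15 0;1 0 0 -7 0;1 0 0 -4 0;1 0 0 0 0;1 0 0 0 0;1 0 0 0 0;1 0 0 0 0;1 0 0 0 0"

```text
time: 4.15
position: [0.3872, -0.2453, 0.0139]
tcp_rot: [0.686, 0.728, 0.0, 0.0]
contact_force: [-0.2, -0.1, -0.4]
gripper_width: 0.0007
```

```bash
python3 look.py w2
```

```text
red [397.0, 251.5] [388, 239, 17, 24, 206] [ 435.8 -240.6] [[-17.4  49.8]]
red [365.5, 243.2] [357, 237, 18, 11, 66] [ 416.9 -236.2] [[-36.1  55.3]]
red [377.7, 238.2] [375, 236, 7, 5, 11] [ 423.4 -232.9] [[-29.4  58.2]]
red0 [380.9, 234.3] [356, 220, 45, 28, 536] [ 424.9 -230.6] [[-27.8  60.5]]
red0 [398.9, 262.0] [395, 259, 8, 7, 14] [ 438.1 -247.3] [[-15.5  43. ]]
red0 [401.2, 244.6] [399, 242, 5, 5, 10] [ 437.6 -236.3] [[-15.4  54. ]]
yel [583.3, 147.2] [564, 127, 39, 42, 1331] [ 568.2 -165. ] [[119.3 117.4]]
yel [293.6, 324.9] [130, 313, 269, 18, 1329] [ 379.6 -294.8] [[-76.8  -0.9]]
yel [369.1, 180.5] [351, 150, 57, 58, 1061] [ 414.8 -201.2] [[-36.1  90.5]]
4.15 [ 0.38722125 -0.24527635  0.01391752] [-0.17731746 -0.1170442  -0.37903577] 0.0006575025177872593 93.43549839779628 [[-66.22128731  48.07171805]]
```

View pics/w2.png

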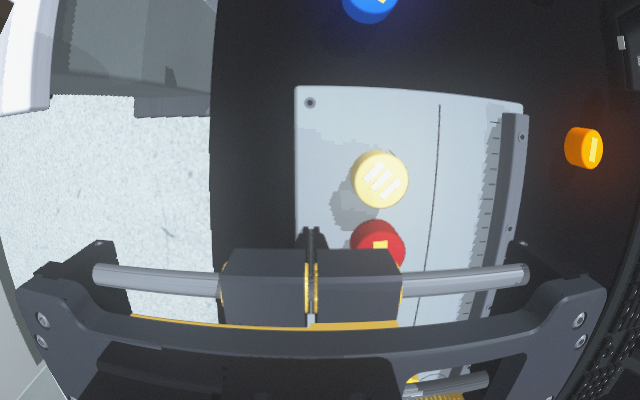

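The fingertip is down behind red, which is partly visible at (380,240), and beige is clear at (380,180). I'll push +x along the carrier axis.

servo_tool --rows "1 6 0.36 0 0;1 6 0.36 0 0;1 6 0.36 0 0;1 6 0.36 0 0;1 6 0.36 0 0;1 6 0.36 0 0;1 6 0.36 0 0;1 6 0.36 0 0;1 6 0.36 0 0;1 6 0.36 0 0"

```text
time: 5.2
position: [0.4476, -0.2416, 0.0137]
tcp_rot: [0.686, 0.728, 0.0, 0.0]
contact_force: [0.2, -0.0, 0.5]
gripper_width: 0.0004
```

Run:
```python
from workcell import *
from h import *
s=observe();im,d=capture("top");m=camera_model("top")
cv2.imwrite("pics/t1.png",cv2.resize(im[180:280,250:405,::-1],None,fx=5,fy=5,interpolation=2))
print(cents(im,(262,190,396,272)),s['contact_force'],toC(s['position'][:2]*1e3))
```

```text
{'red': [], 'red0': [], 'green': [], 'yel': [([316.5, 216.1], [314, 213, 6, 7, 13]), ([263.6, 216.7], [262, 215, 5, 4, 10]), ([358.3, 223.7], [353, 219, 13, 10, 59]), ([321.4, 225.4], [315, 220, 13, 12, 42]), ([330.0, 225.1], [329, 224, 3, 4, 9]), ([333.8, 229.6], [330, 227, 9, 6, 18]), ([326.2, 233.4], [325, 230, 4, 9, 14]), ([331.9, 237.9], [329, 234, 8, 11, 37])]} [ 0.17118243 -0.04532166  0.49335886] [[-5.71166757 48.16292435]]
```

View pics/t1.png

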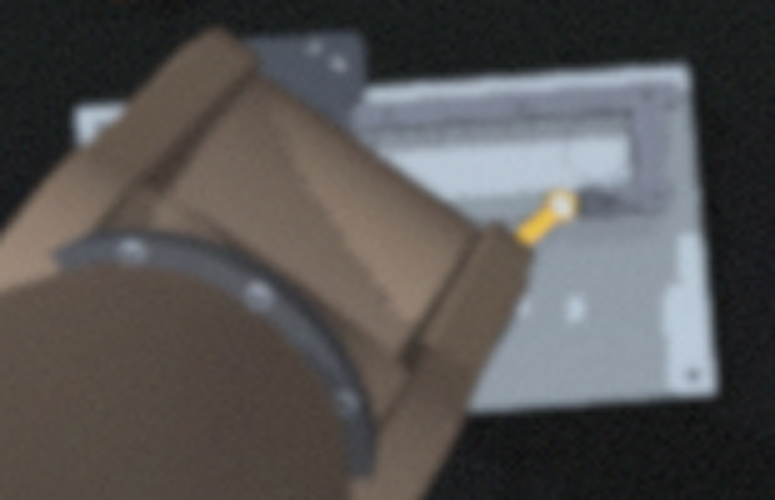

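The arm hides the pucks in the top view. I'll go on by force feedback with small steps.

servo_tool --rows "1 6 0.36 0 0;1 5 0.3 0 0;1 4 0.24 0 0;1 0 0 0 0;1 0 0 0 0;1 0 0 0 0;1 0 0 0 0;1 0 0 0 0;1 0 0 0 0;1 0 0 0 0"

```text
time: 6.25
position: [0.4621, -0.2407, 0.0137]
tcp_rot: [0.686, 0.728, 0.0, 0.0]
contact_force: [-0.5, -0.1, 0.7]
gripper_width: 0.0009
```

```bash
python3 look.py w3
```

```text
red [354.1, 235.2] [330, 220, 49, 29, 860] [ 484.8 -227.2] [[32.3 60.3]]
red0 [551.6, 132.5] [547, 129, 11, 11, 28] [ 607.3 -156.2] [[158.8 123.8]]
red0 [551.2, 151.4] [546, 148, 10, 6, 16] [ 609.2 -168. ] [[160.  111.9]]
red0 [550.9, 124.9] [549, 121, 5, 8, 15] [ 605.9 -151.6] [[157.7 128.5]]
yel [514.8, 138.6] [490, 115, 50, 49, 1971] [ 576.4 -164.6] [[127.5 117.2]]
yel [291.3, 324.8] [130, 313, 269, 18, 1361] [ 453.  -290.1] [[-3.2 -0.6]]
yel [243.1, 182.5] [213, 150, 58, 59, 1031] [ 424.6 -201.6] [[-26.3  89.5]]
6.25 [ 0.46211262 -0.2407405   0.01367237] [-0.45486949 -0.08891389  0.70708988] 0.0008852850433408316 93.4349631706151 [[ 8.80729958 48.11876155]]
```

View pics/w3.png

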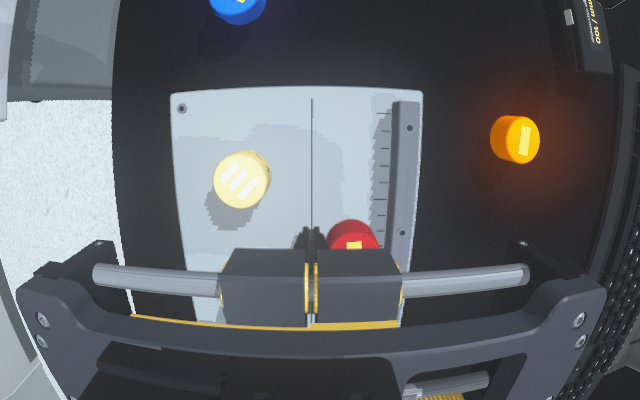

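Red (354,235) sits just ahead of the blade, about 7 mm short of the rail. Beige is untouched at (242,180). I'll continue in small steps.

servo_tool --rows "1 2 0.1 0 0;1 2 0.1 0 0;1 1 0.1 0 0;1 1 0.1 0 0;1 0.5 0 0 0;1 0.5 0 0 0;1 0 0 0 0;1 0 0 0 0;1 0 0 0 0;1 0 0 0 0"

```text
time: 7.3
position: [0.4691, -0.2403, 0.0137]
tcp_rot: [0.686, 0.728, 0.0, 0.0]
contact_force: [-0.4, 0.4, -0.7]
gripper_width: 0.0006
```

```bash
python3 look.py w4|egrep "^red |^[0-9]"
```

```text
red [352.2, 235.1] [329, 220, 49, 29, 868] [ 490.8 -226.7] [[38.3 60.4]]
7.3 [ 0.469131   -0.24030361  0.01368152] [-0.38373368  0.40139422 -0.73641017] 0.0006278049503808626 93.43810607896403 [[15.83924319 48.13496629]]
```

servo_tool --rows "1 0.5 0 0 0;1 0.5 0 0 0;1 0.5 0.1 0 0;1 0.5 0 0 0;1 0 0 0 0;1 0 0 0 0;1 0 0 0 0;1 0 0 0 0;1 0 0 0 0;1 0 0 0 0"

```text
time: 8.35
position: [0.4701, -0.2398, 0.0136]
tcp_rot: [0.686, 0.728, -0.0, -0.001]
contact_force: [-7.7, -0.6, 2.7]
gripper_width: 0.0003
```

```bash
python3 look.py w5|egrep "^red |^[0-9]"
```

```text
red [351.3, 235.3] [328, 221, 49, 28, 864] [ 491.3 -226.3] [[38.8 60.8]]
8.35 [ 0.47006945 -0.23982719  0.01355147] [-7.67499743 -0.63198979  2.69134952] 0.00033941525285424706 93.44136073124075 [[16.80451541 48.55439065]]
```

Contact at 7.7 N confirms the puck is against the rail, and it implies a blade half-thickness of about 8 mm. Next I back off, rise, turn and come down behind the puck on its +y side.

servo_tool --rows "1 -2 0 0 0;1 -4 -0.3 0 0;1 -2 0 0 0;1 0 0 12 0;1 0 0 20 0;1 0 0 20 0;1 0 0 0 -0.15;1 0 0 0 -0.15;1 0 0 0 -0.15;1 0 0 0 -0.15"

```text
time: 9.4
position: [0.4634, -0.2406, 0.0667]
tcp_rot: [0.872, 0.49, 0.0, 0.001]
contact_force: [-0.1, 0.1, 1.0]
gripper_width: 0.0004
```

servo_tool --rows "1 4 7 0 -0.15;1 4 7 0 -0.15;1 4 7 0 -0.15;1 4 7 0 -0.15;1 4 7 0 -0.15;1 4 7 0 -0.071;1 0 0 0 0;1 0 0 0 0;1 0 0 0 0;1 0 0 0 0"

```text
time: 10.4
position: [0.487, -0.1988, 0.0658]
tcp_rot: [0.994, 0.105, 0.0, 0.0]
contact_force: [-0.2, 0.5, 0.4]
gripper_width: 0.0007
```

```bash
python3 look.py w6
```

```text
red [363.4, 224.3] [344, 206, 42, 41, 965] [ 494.3 -236. ] [[41.2 51. ]]
red0 [629.1, 74.8] [621, 64, 17, 22, 313] [ 705.5 -490.8] [[ 236.8 -216.1]]
green [404.6, 310.2] [397, 299, 15, 25, 196] [ 426.9 -292.2] [[-29.4  -1.2]]
green [621.1, 287.6] [615, 280, 16, 15, 105] [ 472.9 -617.1] [[  -3.  -328.2]]
yel [293.9, 69.7] [272, 48, 44, 45, 1550] [ 588.5 -165.8] [[139.5 115.4]]
yel [291.9, 324.8] [130, 314, 269, 17, 1349] [ 395.4 -202.6] [[-55.5  90.2]]
yel [366.2, 228.4] [354, 223, 26, 12, 285] [ 491.7 -238.8] [[38.4 48.3]]
10.4 [ 0.48704281 -0.19880427  0.06580489] [-0.17145019  0.52416254  0.40920056] 0.0006907496053337115 12.062131459045903 [[36.20182995 88.48831992]]
```

View pics/w6.png

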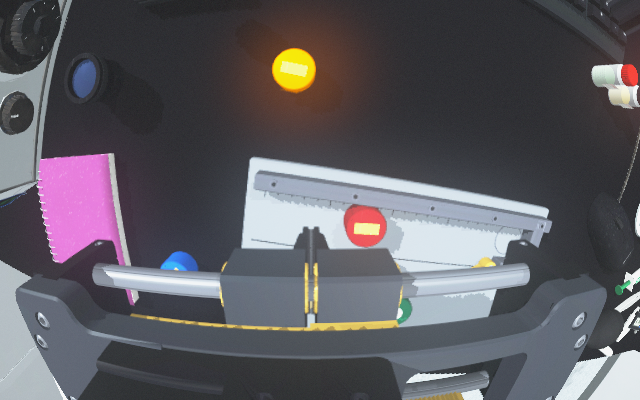

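Red is at (365,226), against the rail, with the blade to its left and clear of it. I'll lower and begin the slide.

servo_tool --rows "1 1.5 0 -15 0;1 0 0 -20 0;1 0 0 -12 0;1 0 0 -5 0;1 0 0 0 0;1 0.3 -5 0 0;1 0.3 -5 0 0;1 0.2 -3 0 0;1 0.1 -2 0 0;1 0 0 0 0"

```text
time: 11.45
position: [0.4896, -0.2139, 0.0139]
tcp_rot: [0.995, 0.105, 0.0, 0.0]
contact_force: [-0.3, -0.2, 0.5]
gripper_width: 0.0007
```

servo_tool --rows "1 0.2 -3 0 0;1 0.2 -3 0 0;1 0.2 -4 0 0;1 0.2 -4 0 0;1 0.2 -4 0 0;1 0.2 -4 0 0;1 0.2 -4 0 0;1 0.2 -4 0 0;1 0.2 -4 0 0;1 0.2 -4 0 0"

```text
time: 12.45
position: [0.4915, -0.2518, 0.0137]
tcp_rot: [0.995, 0.105, 0.0, 0.0]
contact_force: [-0.3, -0.3, 0.4]
gripper_width: 0.0007
```

```bash
python3 look.py w7
```

```text
red [349.8, 240.1] [329, 230, 46, 19, 694] [ 505.  -270.7] [[49.8 15.6]]
red0 [576.8, 372.6] [567, 366, 19, 15, 127] [ 390.3 -574.8] [[ -82.9 -281. ]]
green [629.3, 308.0] [622, 299, 18, 18, 144] [ 475.6 -611.4] [[ 1.000e-01 -3.226e+02]]
yel [197.6, 51.8] [169, 24, 59, 56, 2516] [ 587.7 -171.8] [[138.3 109.4]]
yel [293.3, 324.9] [130, 314, 269, 17, 1334] [ 441.5 -251.5] [[-12.4  38.6]]
yel [439.7, 308.0] [414, 292, 60, 34, 901] [ 469.3 -341.8] [[  9.9 -53.2]]
12.45 [ 0.49154849 -0.25184032  0.01366566] [-0.28303199 -0.33263548  0.38933068] 0.0007038084841137636 12.020936292637025 [[37.52634521 35.27771151]]
```

View pics/w7.png

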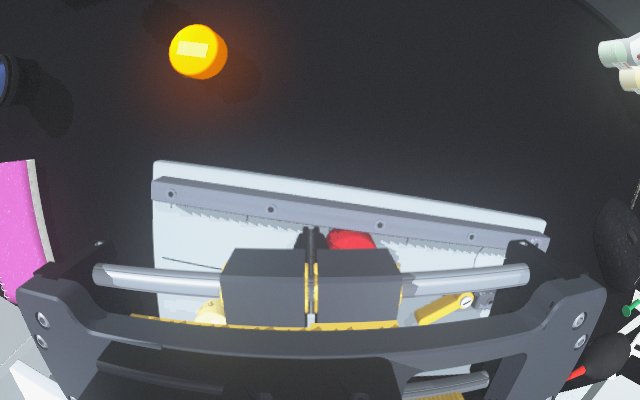

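Red (352,238) rides along the rail edge ahead of the blade, and the gate is still open at (445,307). I'll continue.

servo_tool --rows "1 0.27 -4.5 0 0;1 0.27 -4.5 0 0;1 0.27 -4.5 0 0;1 0.27 -4.5 0 0;1 0.27 -4.5 0 0;1 0.27 -4.5 0 0;1 0.27 -4.5 0 0;1 0.27 -4.5 0 0;1 0.27 -4.5 0 0;1 0.27 -4.5 0 0"

```text
time: 13.5
position: [0.4942, -0.2969, 0.0136]
tcp_rot: [0.995, 0.105, -0.0, 0.0]
contact_force: [0.7, -0.1, 0.9]
gripper_width: 0.0005
```

```bash
python3 look.py w8|egrep "^red |^yel|^[0-9]"
```

```text
red [349.5, 240.1] [328, 230, 47, 19, 698] [ 507.6 -315.6] [[ 49.8 -29.3]]
yel [133.5, 51.7] [107, 26, 54, 51, 2167] [ 587.8 -176.9] [[138.1 104.3]]
yel [257.6, 318.8] [130, 292, 269, 39, 1816] [ 443.6 -274. ] [[-11.7  16. ]]
yel [315.2, 287.7] [313, 263, 5, 51, 227] [ 474.4 -303.8] [[ 17.2 -15.6]]
13.5 [ 0.49423027 -0.29686551  0.01362978] [ 0.72550936 -0.0795123   0.85803391] 0.0004504619900365573 12.016673269440043 [[37.50950766 -9.82727017]]
```

Its position relative to the tool is unchanged, so it is still on the rail.

servo_tool --rows "1 0.27 -4.5 0 0;1 0.27 -4.5 0 0;1 0.27 -4.5 0 0;1 0.27 -4.5 0 0;1 0.27 -4.5 0 0;1 0.27 -4.5 0 0;1 0.27 -4.5 0 0;1 0.27 -4.5 0 0;1 0.27 -4.5 0 0;1 0.27 -4.5 0 0"

```text
time: 14.55
position: [0.497, -0.3419, 0.0137]
tcp_rot: [0.995, 0.105, -0.0, 0.0]
contact_force: [-0.4, -0.0, 0.7]
gripper_width: 0.0007
```

servo_tool --rows "1 0.2 -3 0 0;1 0.2 -3 0 0;1 0.1 -2 0 0;1 0.1 -2 0 0;1 0.1 -1.5 0 0;1 0.1 -1 0 0;1 0 -1 0 0;1 0 0 0 0;1 0 0 0 0;1 0 0 0 0"

```text
time: 15.55
position: [0.4977, -0.355, 0.0137]
tcp_rot: [0.995, 0.105, -0.0, 0.0]
contact_force: [0.7, 0.0, -0.0]
gripper_width: 0.0006
```

```bash
python3 look.py w9|egrep "^red |^[0-9]"
```

```text
red [350.2, 240.2] [328, 231, 48, 18, 683] [ 511.1 -374.1] [[ 49.8 -87.9]]
15.55 [ 0.49774094 -0.35496176  0.01366366] [ 0.71155855  0.03589243 -0.00714587] 0.0005574596800588172 12.023586440491147 [[ 37.53804166 -68.02949287]]
```

servo_tool --rows "1 0.1 -1 0 0;1 0 -1 0 0;1 0 -0.5 0 0;1 0 -0.5 0 0;1 0 -0.5 0 0;1 0 0 0 0;1 0 0 0 0;1 0 0 0 0;1 0 0 0 0;1 0 0 0 0"

```text
time: 16.6
position: [0.4978, -0.3585, 0.0137]
tcp_rot: [0.995, 0.105, 0.0, 0.0]
contact_force: [-0.2, -0.4, -0.9]
gripper_width: 0.0004
```

servo_tool --rows "1 0 -0.5 0 0;1 0 -0.5 0 0;1 0 -0.5 0 0;1 0 0 0 0;1 0 0 0 0;1 0 0 0 0;1 0 0 0 0;1 0 0 0 0;1 0 0 0 0;1 0 0 0 0"

```text
time: 17.6
position: [0.4975, -0.3591, 0.0136]
tcp_rot: [0.994, 0.105, -0.0, -0.001]
contact_force: [-0.2, 5.4, 2.4]
gripper_width: 0.0003
```

The force rose to 5.4 N at the predicted position, so the puck is home. I'll retreat, rise, move round to the gate's open side and check from above.

servo_tool --rows "1 -0.1 2 0 0;1 -0.3 6 0 0;1 -0.6 10 0 0;1 0 2 0 0;1 0 0 20 0;1 0 0 30 0;1 -15 -9 0 0;1 -20 -9 0 0;1 -14.5 -8 0 0;1 0 0 0 0"

```text
time: 18.6
position: [0.4456, -0.3668, 0.0633]
tcp_rot: [0.995, 0.104, -0.0, -0.0]
contact_force: [-0.2, 0.7, 0.3]
gripper_width: 0.0005
```

```bash
python3 look.py w10
```

```text
red [348.7, 151.2] [327, 130, 44, 45, 1081] [ 501.4 -380.8] [[ 39.6 -94.1]]
red0 [362.7, 156.6] [359, 151, 6, 10, 14] [ 499.9 -390.9] [[  37.6 -104. ]]
red0 [337.2, 147.6] [335, 146, 8, 7, 13] [ 502.1 -372.8] [[ 40.8 -86.1]]
green [194.8, 225.6] [177, 204, 36, 42, 841] [ 426.3 -283.5] [[-29.5   7.6]]
green [575.8, 247.5] [567, 239, 22, 18, 194] [ 469.9 -630.1] [[  -6.8 -341. ]]
green [606.5, 234.8] [598, 228, 16, 15, 92] [ 491. -681.] [[  11.3 -393.1]]
yel [292.4, 324.8] [130, 313, 269, 18, 1319] [ 355.9 -370.5] [[-105.   -75.1]]
yel [614.4, 18.8] [601, 0, 39, 49, 903] [ 710.3 -621.6] [[ 233.8 -346.9]]
yel [110.8, 9.7] [92, 0, 39, 24, 756] [ 579.8 -181.2] [[129.8 100.5]]
18.6 [ 0.44555993 -0.3668163   0.06332544] [-0.19465663  0.6920261   0.32675345] 0.0005070300601067846 11.909071995123737 [[-15.25873752 -76.7408558 ]]
```

View pics/w10.png

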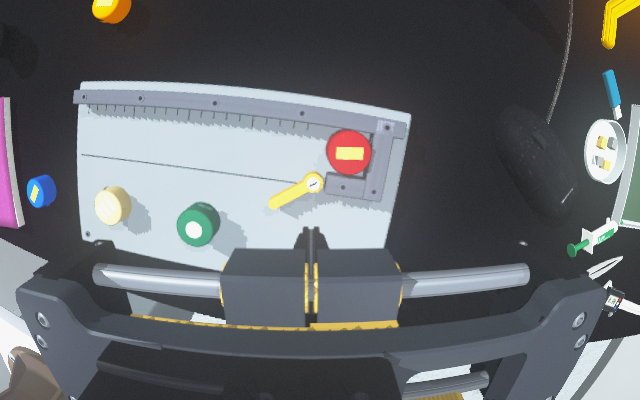

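Red sits home at (349,152), the gate is open with its hub at (314,183) and tip at (274,204), and green (198,226) and beige (112,205) are untouched. The blade is clear of the gate arm, so I'll lower and sweep it round the pivot.

servo_tool --rows "1 0 0 -15 0;1 0 0 -18 0;1 0 0 -12 0;1 0 0 -4 0;1 0 0 0 0;1 1.4 6 0 0;1 1.3 5.8 0 0;1 3.6 7.5 0 0;1 0 0 0 0;1 0 0 0 0"

```text
time: 19.65
position: [0.4539, -0.3464, 0.0149]
tcp_rot: [0.994, 0.105, 0.0, 0.0]
contact_force: [0.3, 0.5, 0.2]
gripper_width: 0.0007
```

servo_tool --rows "1 5.5 6.2 0 0;1 3.7 2.2 0 0;1 3.6 2.1 0 0;1 4.1 1 0 0;1 4 1 0 0;1 4.2 -0.2 0 0;1 4.1 -0.3 0 0;1 4 -1.5 0 0;1 3.8 -1.5 0 0;1 0 0 0 0"

```text
time: 20.65
position: [0.4912, -0.338, 0.0147]
tcp_rot: [0.995, 0.105, 0.0, 0.0]
contact_force: [1.0, 1.3, 0.6]
gripper_width: 0.0001
```

servo_tool --rows "1 4.6 -3.1 0 0;1 3 -3 0 0;1 0.9 -1 0 0;1 0 0 0 0;1 0 0 0 0;1 0 0 0 0;1 0 0 0 0;1 0 0 0 0;1 0 0 0 0;1 0 0 0 0"

```text
time: 21.65
position: [0.4991, -0.3448, 0.0147]
tcp_rot: [0.995, 0.105, -0.0, 0.0]
contact_force: [0.1, 0.0, 0.4]
gripper_width: 0.0008
```

```bash
python3 look.py w11|egrep "^yel|^red|^[0-9]"
```

```text
red [373.3, 244.6] [347, 236, 52, 27, 536] [ 512.1 -377.6] [[ 50.5 -91.5]]
red0 [573.7, 5.0] [559, 0, 29, 13, 289] [ 701.3 -483.9] [[ 233.  -208.9]]
yel [80.0, 57.7] [57, 35, 47, 45, 1714] [ 588.3 -182.3] [[138.3  98.9]]
yel [292.8, 324.8] [130, 313, 269, 18, 1310] [ 448.3 -344.2] [[-11.2 -54.3]]
yel [444.6, 396.7] [414, 391, 50, 9, 224] [ 385.3 -484.5] [[ -82.4 -190.6]]
21.65 [ 0.49910599 -0.34477551  0.01466628] [0.10807726 0.03232675 0.37306466] 0.0008372914849586802 12.018637810822492 [[ 39.51008199 -57.94315896]]
```

View pics/w11.png

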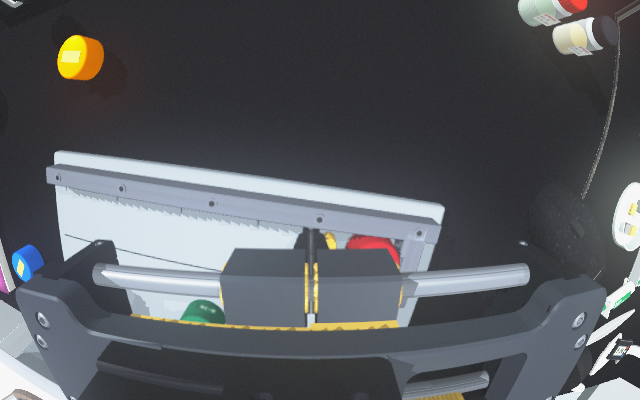

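The gate tip (330,240) is just ahead of the blade, between it and red (373,245). I'll do the final push to the stop.

servo_tool --rows "1 0 -1 0 0;1 0 -1 0 0;1 0 -0.5 0 0;1 0 -0.5 0 0;1 0 0 0 0;1 0 0 0 0;1 0 0 0 0;1 0 0 0 0;1 0 0 0 0;1 0 0 0 0"

```text
time: 22.7
position: [0.4991, -0.3478, 0.0147]
tcp_rot: [0.995, 0.105, -0.0, 0.0]
contact_force: [0.9, 0.9, 1.3]
gripper_width: 0.0003
```

servo_tool --rows "1 0 -0.5 0 0;1 0 -0.5 0 0;1 0 0 0 0;1 0 0 0 0;1 0 0 0 0;1 0 0 0 0;1 0 0 0 0;1 0 0 0 0;1 0 0 0 0;1 0 0 0 0"

```text
time: 23.7
position: [0.4991, -0.3488, 0.0146]
tcp_rot: [0.995, 0.105, 0.0, 0.0]
contact_force: [0.7, 0.6, 2.0]
gripper_width: 0.0005
```

servo_tool --rows "1 0 -0.5 0 0;1 0 -0.5 0 0;1 0 0 0 0;1 0 0 0 0;1 0 0 0 0;1 0 0 0 0;1 0 0 0 0;1 0 0 0 0;1 0 0 0 0;1 0 0 0 0"

```text
time: 24.7
position: [0.4991, -0.3498, 0.0146]
tcp_rot: [0.995, 0.105, -0.0, 0.0]
contact_force: [1.3, 2.5, 1.6]
gripper_width: 0.0006
```

servo_tool --rows "1 0 -0.5 0 0;1 0 -0.5 0 0;1 0 0 0 0;1 0 0 0 0;1 0 0 0 0;1 0 0 0 0;1 0 0 0 0;1 0 0 0 0;1 0 0 0 0;1 0 0 0 0"

```text
time: 25.7
position: [0.4991, -0.3502, 0.0146]
tcp_rot: [0.995, 0.105, -0.0, -0.0]
contact_force: [3.3, 5.0, 2.1]
gripper_width: 0.0004
```

The force rose to about 6 N and the tool stalled, so the gate is at its end position. I'll back off, rise clear and check.

servo_tool --rows "1 -0.2 2 0 0;1 -0.3 5 0 0;1 -0.5 9 0 0;1 0 0 15 0;1 0 0 25 0;1 0 0 30 0;1 -25 0 20 0;1 -30 0 20 0;1 -30 0 0 0;1 0 0 0 0"

```text
time: 26.7
position: [0.4107, -0.3346, 0.1265]
tcp_rot: [0.995, 0.104, 0.0, 0.0]
contact_force: [-0.4, 0.4, -0.3]
gripper_width: 0.0003
```

```bash
python3 look.py w12
python3 - <<'E'
import cv2
i=cv2.imread("pics/w12.png");cv2.imwrite("pics/w12c.png",cv2.resize(i[60:260,180:440],None,fx=3,fy=3,interpolation=2))
E
```

```text
red [384.9, 113.5] [369, 98, 32, 33, 449] [ 501.1 -381.5] [[ 39.3 -94.7]]
red0 [372.3, 108.8] [367, 100, 13, 21, 74] [ 502.3 -369.6] [[ 41.2 -83. ]]
red0 [387.3, 121.2] [383, 119, 13, 7, 32] [ 495.  -385.1] [[ 33. -98.]]
red0 [499.0, 263.2] [494, 261, 10, 5, 27] [ 383.4 -555.8] [[ -88.6 -261.7]]
green [257.7, 173.4] [242, 158, 32, 33, 629] [ 425.6 -283.6] [[-30.2   7.5]]
green [566.4, 206.4] [559, 200, 19, 15, 140] [ 466.7 -633.5] [[ -10.1 -344.2]]
green [593.4, 197.2] [586, 192, 14, 12, 66] [ 489.4 -684.8] [[   9.5 -396.8]]
yel [292.5, 324.8] [130, 314, 268, 17, 1290] [ 271.1 -344.5] [[-188.1  -44. ]]
yel [358.3, 120.3] [348, 98, 19, 48, 467] [ 489.6 -359.9] [[ 29.1 -72.5]]
yel [588.9, 21.0] [582, 1, 15, 40, 436] [ 699.2 -615.5] [[ 223.1 -340.2]]
26.7 [ 0.41074784 -0.33456652  0.1264512 ] [-0.37318709  0.42901342 -0.25692453] 0.00034819382458094997 11.945806131478173 [[-48.07899071 -42.46607565]]
```

View pics/w12c.png

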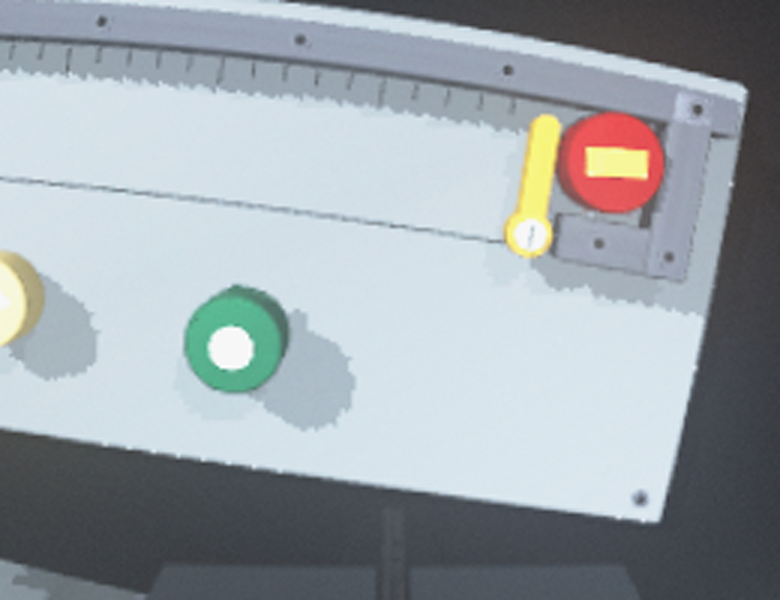

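The gate lies perpendicular to the rail, from its hub (529,234) to its tip (546,122). Red is snug in the corner at (612,162), and green is in place. I'll check the angle by number.

```bash
cat >> look.py <<'E'
t=toC(wc((180+546/3,60+126/3),.024))[0];hb=toC(wc((180+529/3,60+234/3),.026))[0];print("gate",t,hb,np.arctan2(*(t-hb)[::-1]))
E
sed 's/^s=observe.*/s=observe();im=cv2.imread("pics\/w12.png")[...,::-1].copy();m=camera_model("wrist")/;s/^cv2.imwrite.*//' look.py > g.py; python3 g.py|egrep "gate"
```

```text
gate [ 47.32149201 -74.43669454] [ 14.99842525 -74.38120421] -0.0017167391942036281
```

The gate angle measures about 0.00 rad, the puck is within about 1 mm of home, and the robot is clear.

```bash
python3 -c "
from workcell import *
print(finish_job())"
```

```text
the job is handed in; nothing more can be done
None
```

I pushed the red mount straight across to the rail and felt contact at 7.7 N. I then slid it along the rail to the end stop (5.4 N) and swept the brass gate shut until it stalled at about 6 N. The tool is now clear, and I handed the job in at about 27 s; it reported no verdict.

- **Red mount:** the last wrist picture puts it at (39.3, -94.7) mm in the carrier frame, against a nest at (40, -95). It stands upright.
- **Gate:** it measures about 0.00 rad, so it is shut.
- **Other mounts:** green measures within about 1 mm of its earlier wrist-camera position. Beige was only partly in the last crop and I did not re-measure it, but it was in place by eye.
- **Disagreements:** the top and wrist cameras differed by about 2 mm on the starting positions. The gate stalled about 2 mm past the point I had predicted. The final picture showed neither affected the result.

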